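# Hold open the lid of a shielded sample well with its press lever

## Task

Open the shielded sample well by its lever, so that the vials inside can be got at: with the fingers, push the red safety slide across until it stops, then press the blue pad at the long end of the lever down, all or nearly all the way to its rubber stop, so that the short end raises the heavy yellow lid. Finish while still holding the pad down with the lid up. Only push and press: do not lift the lever out of its rest, do not touch the lid itself, and leave the bottles, the timer and the tape roll standing round the station where they are.

Things in the scene. Friction and masses are not known exactly. Their poses are not given: they have to be found in the camera images.
- station: Fixed white base plate 420 x 150 x 12. Origin on the bench straight under the lever's pin; +x runs along the lever from its long end to the lid, z up. In this frame (mm): plate x -235..185, y -75..75; cheeks at x 0, y +-22, 117 high, hold the pin in open slots; grey open well x 92..160, y -60..60, 75 high; grey slide guide x -86..-34, y -65..50, 52 high.
- station_stop (a point): Top of the black rubber stop under the long arm: station x -165, y 0, z 27 mm. The lever comes down on it when fully pressed.
- lever_pad (a point): Centre of the top of the blue ribbed pad (60 along the lever, 56 across) at the lever's long end. At rest: station x -183, y 0, z 179 mm, sloping 20 degrees, outer end higher. Pressed, it swings about the pin in the station's x-z plane to about x -193, z 42 at the stop, sloping the other way. Raising the lid takes about 3 to 8 N down here. Long arm 22 wide, 10 thick.
- lever_pin (a point): Centre of the loose lever's steel cross pin (12 diameter, 64 long), 96 mm over the bench in the open slots; the lever tips about it. Lever axes = station axes at rest; its x axis tips up by about 0.7 rad as the pad goes to the stop. The short arm is cranked down; its roller nose, 80 mm from the pin, lies under the lid's front lip.
- lid (a joint): Angle of the heavy yellow lid (103 x 126 x 20 mm, about 2.4 kg, varies), rad: 0 shut, grows as it opens, about 0.55 with the lever on its stop. Hinge at the far end of the well (station x 167, z 82); shut, it spans station x 56..159, y -63..63, top at z 99. It falls shut when the lever is let go.
- lid_edge (a point): Middle of the lid's front edge, over the lever's nose (station x 56, z 85 mm with the lid shut).
- safety_slide (a joint): Travel of the red safety slide in m: 0 to 0.005 at the start (locked: its block stands under the long arm, and pressing the pad would only prise the pin out of its slots), 0.035 fully across at its stop, where the lever is free. It moves to the station's -y, takes about 2 N, and stays where it is left.
- slide_face (a point): Centre of the outer push face of the red slide's upright tab; it faces the station's +y. Tab 24 wide (x), 14 thick, from z 54 to 126 mm; this point is at station x -60, y 80 less the slide's travel, z 105. At rest the long arm crosses over the slide 69 mm inside this face (its near edge), its top at about z 124 there.
- vial_white: Amber vial with a white cap, 22 diameter x 48, standing in the well. Origin at its foot.
- vial_blue: White vial with a blue cap, 22 diameter x 48, standing in the well. Origin at its foot.
- amber_bottle: Amber bottle with black cap, 58 diameter x 115, a bystander on the station's -y side. Origin at its foot.
- small_bottle: Small white bottle with green cap, 42 diameter x 78, a bystander on the station's +y side. Origin at its foot.
- lab_timer: White timer 58 x 58 x 20 lying flat, a bystander on the station's +y side beside the well. Origin under its centre.
- tape: Roll of white tape, 77 diameter x 19, lying flat, a bystander on the station's -y side beside the well. Origin under its centre.

How it is judged:
By the outcome, as a careful person would: the job done as asked, in the order asked, and still so for the second after the job is handed in, while the arm keeps its last pose, push and grip.
It also fails if it takes over 42 s, if anything falls off the work surface, if the arm or the gripper's body presses on something with over 40 N, if the wrist force passes 120 N, or if a joint passes its speed limit or range.

## Robot

A 6-joint arm with a two-finger parallel gripper is mounted at the origin on a cart in front of the work surface, level with it; the furniture and walls round the work are solid. World frame = base frame: x ahead of the robot, y to its left, z up, the work surface at z = 0. Lengths are in m, angles in rad, forces in N, time in s.
With the tool pointing down it reaches from about 0.275 to 0.975 m from the base axis. Payload 8.4 kg.
Tool frame: the origin (TCP) lies midway between the tips of the shut fingers; the grasp point (between the pads) lies 19 mm behind it; z points along the fingers, x is the direction in which the jaws open and shut, and the axes are right-handed (so a half turn about z gives the same grasp; the last joint's range is limited). The gripper opens to 92 mm and grips with 3 to 60 N. Pads are 20 mm wide; open, the fingers measure 128 mm over their backs; the gripper's body (75 mm by 189 mm) begins 69 mm behind the grasp point.
Start: joints at [-1.318, 0.353, 1.633, -0, 1.155, -0.002], TCP at [0.158, -0.605, 0.194] pointing down, gripper open.
Joint ranges: [-2.63, 2.63], [-0.92, 2.1], [0.06, 2.66], [-1.3, 4.44], [0, 2.69], [-3.02, 3.02]. Speed limits (rad/s): [2.22, 2.22, 2.79, 3.14, 3.14, 3.14].

## Interface

Orientations are given as a unit quaternion [w, x, y, z].
In Python, from rig import arm gives the robot as it stands.
- The arm moves only by the tool move_arm, never from a script. Its argument "deltas" is a list that holds one entry, the list of rows, each a list of 7 numbers: the shift along the tool's x, y, z in m, then the turn, a rotation vector about the tool's x, y, z in rad, then the opening, from -1 (shut) to 1 (fully open). In form: [[[tx, ty, tz, rx, ry, rz, grip], ...]]. A call has 1 to 12 rows; each row shifts and turns the commanded pose from where the row before left it, along the tool's axes as they then stand; what a row does not reach is not made up. A row lasts 1/8 s, in which the tool goes at most 62.5 mm and 10.7 degrees, less where a joint would pass 70% of its speed; a pose out of reach is approached as far as the arm can. A call with a gripper value outside its range is refused whole. The fingers move at their own pace and stop on an object; "squeeze" is the grip in N (left out, the last holds). Time passes only in rows, so rows that do not move let the fingers close. It gives the time, the measured TCP pose, the force and the opening at its end, in the units of the state.
- arm.read_state(): the state, without advancing time (a new reading comes with each control period).
- arm.capture(name): name is "side" or "top"; returns a dict with "pixels" (384x512x3 uint8, blue, green, red), "vertical_fov" (degrees; the focal length in pixels is half the picture's height over the tangent of half this angle, whatever the lens; pixels are square), "cx", "cy" (the principal point, pixels), "k1" (the pictures are not rectified: a ray, as slopes to the right and down, at radius r is drawn at 1 + k1 r^2 times it, then the intrinsics apply), "world_from_camera" (4x4, takes a point from camera to world coordinates). Camera axes: x right, y down, z forward; pixel columns grow to the right and rows downward; lengths in m; the calibration is good to about 2 mm. A picture is of the moment at which its call begins. There is no depth.
- arm.sign_off(): hands the job in, once; it reports no verdict.
The state is a dict: "time": time; "joint_positions": joint angles; "dq": joint speeds; "effort": joint torques, N m; "tcp_pos": TCP position; "ee_rot": TCP orientation; "ft_force": force on the tool from outside, world axes, zero at the start; "ft_torque": the same for the moment, N m; "grip_width": opening from 0.0 (shut) to 1.0 (fully open).
Only numpy, scipy, OpenCV 4.12 (cv2) and the standard library are available. Lean on these libraries where they do the work, as an engineer would, in place of code of your own. Each camera call takes 0.05 s, during which the arm holds its last target. There are 200 camera calls.

## Working session

There is one attempt and no reset: what is moved stays moved. The work goes in short steps, Python scripts to look and compute and a tool call to move; the robot and the scene stay as the last step left them, time stands still between calls to the robot, and variables do not carry over. Pictures are saved under pics/ and viewed, about 8 in all and at most 12, crops included, and the job is handed in when it is done.

Besides the shell and the picture viewer there is one more tool, called after "Call:" by a JSON object that holds its "fn" and its "kwargs". move_arm: Moves the arm, as the interface text tells. Its arguments: {"type":"object","properties":{"deltas":{"type":"array","items":{"type":"array","items":{"type":"array","items":{"type":"number"}}}},"squeeze":{"type":"number"}},"required":["deltas"]}

```bash
mkdir -p pics
cat > h.py <<'E'
import numpy as np, cv2
from rig import arm
def cam(n):
    c=arm.capture(n); h,w=c["pixels"].shape[:2]
    c["f"]=h/2/np.tan(np.radians(c["vertical_fov"])/2); c["K"]=np.array([[c["f"],0,c["cx"]],[0,c["f"],c["cy"]],[0,0,1.]]); c["D"]=np.array([c["k1"],0,0,0.]); return c
def ray(c,u,v):
    p=cv2.undistortPoints(np.array([[[u,v]]],float),c["K"],c["D"])[0,0]
    T=np.array(c["world_from_camera"]); d=T[:3,:3]@[p[0],p[1],1]; return T[:3,3],d/np.linalg.norm(d)
def onz(c,u,v,z):
    o,d=ray(c,u,v); return o+d*(z-o[2])/d[2]
def proj(c,P):
    T=np.linalg.inv(np.array(c["world_from_camera"])); R=T[:3,:3]
    return cv2.projectPoints(np.array(P,float).reshape(-1,1,3),cv2.Rodrigues(R)[0],T[:3,3],c["K"],c["D"])[0][:,0]
def tri(a,b):
    (o1,d1),(o2,d2)=a,b; s=np.linalg.lstsq(np.c_[d1,-d2],o2-o1,rcond=None)[0]
    p,q=o1+s[0]*d1,o2+s[1]*d2; return (p+q)/2,np.linalg.norm(p-q)
def masks(c):
    h=cv2.cvtColor(c["pixels"],cv2.COLOR_BGR2HSV)
    return dict(red=cv2.inRange(h,(0,140,80),(8,255,255))|cv2.inRange(h,(172,140,80),(180,255,255)),blue=cv2.inRange(h,(100,120,50),(125,255,255)),yellow=cv2.inRange(h,(20,120,80),(35,255,255)))
def blobs(m,n=3):
    k,l,s,ce=cv2.connectedComponentsWithStats(m); o=sorted(range(1,k),key=lambda i:-s[i,4])[:n]
    return [(s[i].tolist(),ce[i].round(1).tolist(),cv2.boxPoints(cv2.minAreaRect(np.argwhere(l==i)[:,::-1].astype(np.float32))).round(1).tolist()) for i in o if s[i,4]>20]
E
python3 - <<'E'
from h import *
ims=[]
for n in("side","top"):
    c=cam(n); cv2.imwrite(f"pics/{n}0.png",c["pixels"]); print(n,c["vertical_fov"],c["k1"],np.round(c["world_from_camera"],3).tolist())
    for k,m in masks(c).items(): print(k,*blobs(m),sep="\n  ")
print(arm.read_state())
E
```

```text
side 56.9306269013393 -0.03282644905459911 [[0.969, -0.111, 0.221, 0.405], [-0.246, -0.36, 0.9, -0.769], [-0.021, -0.926, -0.377, 0.447], [0.0, 0.0, 0.0, 1.0]]
red
  ([206, 217, 47, 27, 661], [229.3, 232.5], [[206.0, 217.0], [252.0, 217.0], [252.0, 243.0], [206.0, 243.0]])
  ([206, 204, 8, 6, 39], [209.5, 206.7], [[206.0, 204.0], [213.0, 204.0], [213.0, 209.0], [206.0, 209.0]])
blue
  ([155, 163, 100, 36, 1871], [203.3, 179.3], [[153.39999389648438, 183.1999969482422], [161.3000030517578, 152.6999969482422], [254.8000030517578, 176.89999389648438], [247.0, 207.3000030517578]])
  ([192, 210, 40, 10, 266], [211.4, 214.3], [[191.8000030517578, 218.3000030517578], [192.0, 209.89999389648438], [231.10000610351562, 211.0], [230.89999389648438, 219.39999389648438]])
yellow
  ([261, 190, 28, 22, 347], [275.4, 202.1], [[258.3999938964844, 200.10000610351562], [286.8999938964844, 188.39999389648438], [293.70001220703125, 205.0], [265.1000061035156, 216.6999969482422]])
  ([232, 186, 18, 20, 128], [239.4, 194.3], [[228.5, 201.5], [246.5, 183.5], [250.5, 187.5], [232.5, 205.5]])
  ([244, 197, 14
[... 1753 characters left out ...]
6], [504.0, 267.0]])
{'time': 0.1, 'joint_positions': array([-1.31840602e+00,  3.53568819e-01,  1.63405463e+00,  2.24307336e-06,
        1.15519637e+00, -2.36571829e-03]), 'dq': array([ 0.00144783, -0.0027079 , -0.001411  ,  0.00166564, -0.00281651,
       -0.00143777]), 'effort': array([-9.34001364e-04, -5.94908094e+01, -3.34930587e+01,  6.98077306e-02,
        1.82436279e-02, -4.66408130e-05]), 'tcp_pos': array([ 0.15741047, -0.60436933,  0.19364727]), 'ee_rot': array([-3.77195329e-04,  7.91204136e-01, -6.11551829e-01, -4.83951517e-04]), 'ft_force': array([-0.16551663, -0.96032517, -0.55623087]), 'ft_torque': array([-0.04684069, -0.05630807,  0.00839601]), 'grip_width': 1.0023224012357943}
```

View pics/side0.png

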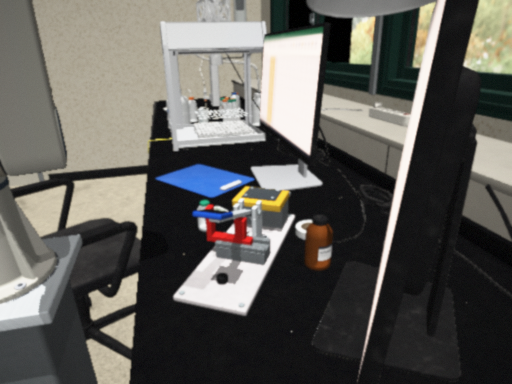

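View pics/top0.png

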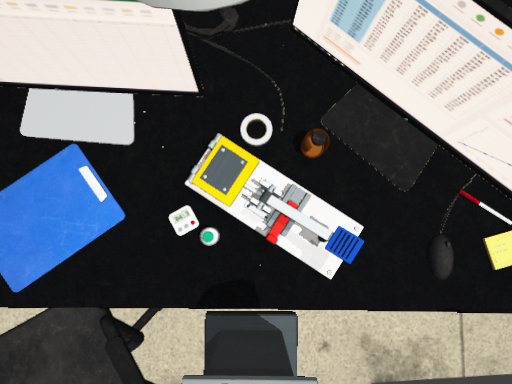

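The side view shows the station with the blue pad at (210,213) and the red slide at (229,232). In the top view, the pad is at (344,244), the red tab at (274,240) and the lid at (225,170). The bottles, timer and tape are around the well, and a monitor stands on each side at the back.

```bash
cat >> h.py <<'E'
def S2W(o,th,P):
    P=np.atleast_2d(np.array(P,float))/1000; c,s=np.cos(th),np.sin(th)
    return np.c_[o[0]+c*P[:,0]-s*P[:,1],o[1]+s*P[:,0]+c*P[:,1],P[:,2]]
E
python3 - <<'E'
from h import *
from scipy.optimize import least_squares
t=cam("top"); s=cam("side")
m=masks(t); b=blobs(m["blue"])[1]; y=blobs(m["yellow"])[0]
pad=onz(t,*b[1],.179); lid=onz(t,*np.mean(y[2],0),.099)
d=lid-pad; th=np.arctan2(d[1],d[0]); print(pad,lid,np.linalg.norm(d[:2]),"want .2905",np.degrees(th))
u=np.array([np.cos(th),np.sin(th)]); o=(pad[:2]+.183*u+lid[:2]-.1075*u)/2
print("o",o,"th",th)
for r in blobs(m["red"]): print(r[1])
g=[[-60,80,126],[-48,80,126],[-72,80,126],[-183,0,179],[-235,75,12],[-235,-75,12],[185,75,12],[185,-75,12],[56,63,99],[56,-63,99],[159,63,99],[-165,0,27],[0,22,117]]
out=[]
for c,n in((t,"top"),(s,"side")):
    im=cv2.resize(c["pixels"],None,fx=4,fy=4,interpolation=cv2.INTER_CUBIC); 
    for p in proj(c,S2W(o,th,g)): cv2.drawMarker(im,tuple(int(round(4*v+1.5)) for v in p),(0,255,0),0,14,1)
    x,y0=(175,125) if n=="top" else (165,165)
    cv2.imwrite(f"pics/{n}1.png",im[y0*4:y0*4+600,x*4:x*4+800])
E
```

```text
[ 0.47296278 -0.18669541  0.179     ] [0.62932886 0.05923642 0.099     ] 0.2914323482417547 want .2905 57.551363126201196
o [ 0.57140033 -0.0318733 ] th 1.0044607755630677
[276.9, 228.3]
[469.2, 196.6]
[292.4, 204.2]
```

View pics/top1.png

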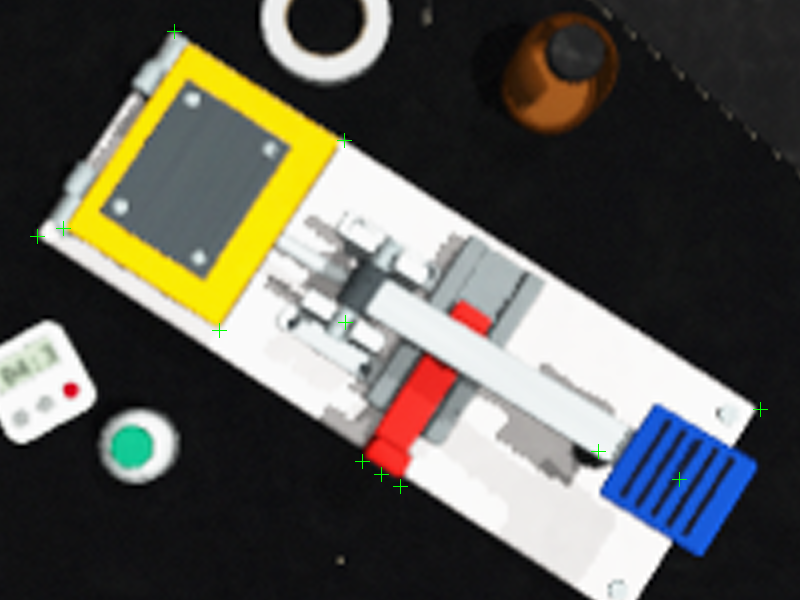

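View pics/side1.png

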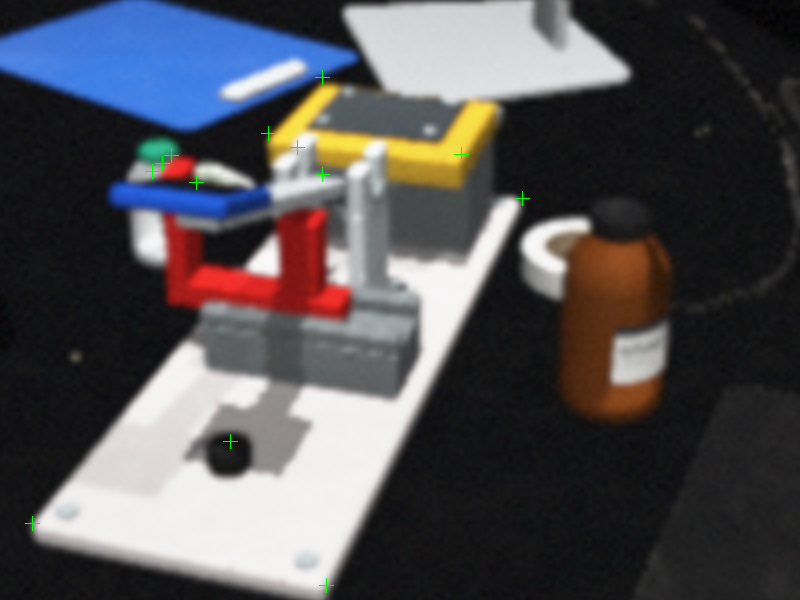

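Call:
{"fn": "move_arm", "kwargs": {"deltas": [[[0,0,-0.005,0,0,-0.125,-1],[0,0,-0.005,0,0,-0.125,-1],[0,0,-0.005,0,0,-0.125,-1],[0,0,-0.005,0,0,-0.125,-1],[0,0,0,0,0,-0.125,-1],[0,0,0,0,0,-0.125,-1],[0,0,0,0,0,0,-1]]], "squeeze": 20}}

```text
time: 1.08
tcp_pos: [0.1575, -0.6047, 0.2141]
ee_rot: [-0.0, 0.96, -0.28, -0.0]
ft_force: [0.7, 0.4, -1.8]
grip_width: 0.26
```

```bash
cat >> h.py <<'E'
from scipy.spatial.transform import Rotation as Ro
O=np.array([0.5714,-0.0319]); TH=1.0045
def goal(P,phi=0.):
    "tool-frame shift and turn to station point P (mm); tool x = station -y, tilt phi about tool x"
    s=arm.read_state(); q=s["ee_rot"]; R=Ro.from_quat([q[1],q[2],q[3],q[0]])
    cx,sx=np.cos(TH),np.sin(TH); X=np.array([sx,-cx,0]); Z=np.array([0,0,-1.]); T=Ro.from_matrix(np.c_[X,np.cross(Z,X),Z])*Ro.from_rotvec([phi,0,0])
    p=s["tcp_pos"]; d=p[:2]-O
    print("t",s["time"],"station mm",np.round([1e3*(cx*d[0]+sx*d[1]),1e3*(-sx*d[0]+cx*d[1]),1e3*p[2]],1),"F",np.round(s["ft_force"],1),"grip",round(s["grip_width"],2))
    print("shift",np.round(R.inv().apply(S2W(O,TH,P)[0]-p),4),"turn",np.round((R.inv()*T).as_rotvec(),3),"q",np.round(s["joint_positions"],2))
E
python3 -c "
from h import *
goal([-60,125,210])"
```

```text
t 1.075 station mm [-705.5   42.   214.1] F [ 0.7  0.4 -1.8] grip 0.26
shift [-0.0834 -0.6454  0.0043] turn [-0.     0.    -0.001] q [-1.32  0.34  1.61 -0.    1.19 -0.75]
```

Call:
{"fn": "move_arm", "kwargs": {"deltas": [[[-0.012,-0.03,0,0,0,0,-1],[-0.012,-0.045,0,0,0,0,-1],[-0.012,-0.05,0,0,0,0,-1],[-0.012,-0.055,0,0,0,0,-1],[-0.012,-0.055,0,0,0,0,-1],[-0.012,-0.055,0,0,0,0,-1],[-0.011,-0.055,0,0,0,0,-1],[0,-0.055,0,0,0,0,-1],[0,-0.055,0,0,0,0,-1],[0,-0.055,0,0,0,0,-1],[0,-0.055,0,0,0,0,-1],[0,-0.055,0,0,0,0,-1]]]}}

```text
time: 2.58
tcp_pos: [0.4208, -0.0352, 0.2146]
ee_rot: [-0.0, 0.96, -0.281, 0.0]
ft_force: [0.5, -0.3, 0.7]
grip_width: 0.008
```

```bash
python3 -c "
from h import *
goal([-60,120,100])"
```

```text
t 2.575 station mm [-83.6 125.3 214.6] F [ 0.5 -0.3  0.7] grip 0.01
shift [ 0.0051 -0.0236  0.1146] turn [-0.    -0.001 -0.003] q [-0.09  0.    2.02 -0.    1.12  0.48]
```

Call:
{"fn": "move_arm", "kwargs": {"deltas": [[[0.002,-0.024,0,0,0,0,-1],[0,0,0.03,0,0,0,-1],[0,0,0.04,0,0,0,-1],[0,0,0.04,0,0,0,-1],[0,0,0.014,0,0,0,-1],[0,0,0,0,0,0,-1],[0,0,0,0,0,0,-1]]]}}

```text
time: 3.45
tcp_pos: [0.4356, -0.0179, 0.0915]
ee_rot: [-0.0, 0.96, -0.28, 0.001]
ft_force: [0.2, -0.6, 0.2]
grip_width: 0.006
```

```bash
python3 -c "
from h import *
goal([-60,63,90])
t=cam('top'); s=cam('side')
a=cv2.resize(t['pixels'][170:290,210:370],(800,600),interpolation=cv2.INTER_CUBIC); cv2.imwrite('pics/t2.png',a)
b=cv2.resize(s['pixels'][150:300,160:320],(640,600),interpolation=cv2.INTER_CUBIC); cv2.imwrite('pics/s2.png',b)
"
```

```text
t 3.45 station mm [-61.1 122.1  91.5] F [ 0.2 -0.6  0.2] grip 0.01
shift [ 0.0591 -0.0011  0.0016] turn [-0.001 -0.002 -0.   ] q [-0.04  0.2   2.12  0.    0.82  0.52]
```

View pics/s2.png

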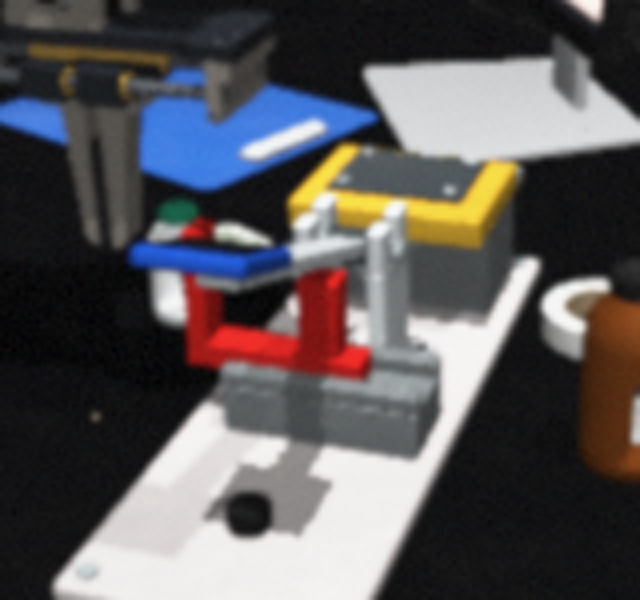

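The side view shows the shut fingers, tip at (120,240), hanging beside the red tab at (200,230) and clear of it. I'll push towards station -y and watch the force.

Call:
{"fn": "move_arm", "kwargs": {"deltas": [[[0.01,0,0,0,0,0,-1],[0.01,0,0,0,0,0,-1],[0.008,0,0,0,0,0,-1],[0.008,0,0,0,0,0,-1],[0.008,0,0,0,0,0,-1],[0.006,0,0,0,0,0,-1]]]}}

```text
time: 4.3
tcp_pos: [0.4769, -0.0449, 0.0902]
ee_rot: [0.0, 0.96, -0.279, -0.0]
ft_force: [-1.6, 1.5, 1.2]
grip_width: 0.005
```

```bash
python3 -c "
from h import *
goal([-60,53,90])
print(blobs(masks(cam('side'))['red']))
"
```

```text
t 4.3 station mm [-61.6  72.8  90.2] F [-1.6  1.5  1.2] grip 0.0
shift [ 0.0198 -0.0016  0.0002] turn [0. 0. 0.] q [-0.1   0.27  2.03  0.    0.84  0.47]
[([213, 218, 47, 28, 655], [237.2, 233.5], [[213.0, 218.0], [259.0, 218.0], [259.0, 245.0], [213.0, 245.0]]), ([213, 206, 8, 4, 26], [216.5, 207.6], [[213.0, 206.0], [220.0, 206.0], [220.0, 209.0], [213.0, 209.0]])]
```

Call:
{"fn": "move_arm", "kwargs": {"deltas": [[[0.006,0,0,0,0,0,-1],[0.006,0,0,0,0,0,-1],[0.003,0,0,0,0,0,-1],[0,0,0,0,0,0,-1]]]}}

```text
time: 4.85
tcp_pos: [0.4887, -0.0524, 0.0901]
ee_rot: [-0.0, 0.96, -0.279, -0.001]
ft_force: [-3.1, 2.5, 1.7]
grip_width: 0.004
```

```bash
python3 -c "
from h import *
goal([-60,53,90])
print(blobs(masks(cam('side'))['red']))
"
```

```text
t 4.85 station mm [-61.7  58.8  90.1] F [-3.1  2.5  1.7] grip 0.0
shift [ 0.0058 -0.0017  0.0001] turn [ 0.     0.002 -0.   ] q [-0.11  0.28  2.01  0.    0.85  0.46]
[([219, 219, 47, 28, 676], [243.2, 233.8], [[219.0, 219.0], [265.0, 219.0], [265.0, 246.0], [219.0, 246.0]]), ([219, 206, 8, 5, 31], [222.8, 208.2], [[219.0, 206.0], [226.0, 206.0], [226.0, 210.0], [219.0, 210.0]])]
```

Call:
{"fn": "move_arm", "kwargs": {"deltas": [[[0.003,0,0,0,0,0,-1],[0.003,0,0,0,0,0,-1],[0,0,0,0,0,0,-1]]]}}

```text
time: 5.28
tcp_pos: [0.4888, -0.0528, 0.09]
ee_rot: [-0.001, 0.96, -0.28, -0.006]
ft_force: [-21.8, 19.6, 23.9]
grip_width: 0.003
```

```bash
python3 -c "
from h import *
goal([-60,53,90])
print(blobs(masks(cam('side'))['red']))
"
```

```text
t 5.275 station mm [-61.9  58.5  90. ] F [-21.8  19.6  23.9] grip 0.0
shift [ 0.0055 -0.0019 -0.    ] turn [ 0.001  0.012 -0.001] q [-0.11  0.29  2.    0.01  0.87  0.45]
[([219, 219, 47, 28, 677], [243.2, 233.8], [[219.0, 219.0], [265.0, 219.0], [265.0, 246.0], [219.0, 246.0]]), ([219, 206, 8, 5, 32], [222.7, 208.2], [[219.0, 206.0], [226.0, 206.0], [226.0, 210.0], [219.0, 210.0]])]
```

The force jumped to about 29 N with no further movement, so the slide is on its stop. I'll back off and lift.

Call:
{"fn": "move_arm", "kwargs": {"deltas": [[[-0.02,0,0,0,0,0,-1],[-0.02,0,0,0,0,0,-1],[0,0,-0.05,0,0,0,-1],[0,0,-0.05,0,0,0,-1],[0,0.02,-0.05,-0.12,0,0,-1],[0,0.03,0,-0.12,0,0,-1],[0,0.03,0,-0.11,0,0,-1],[0,0,0,0,0,0,-1]]]}}

```text
time: 6.32
tcp_pos: [0.4183, -0.1006, 0.2507]
ee_rot: [0.167, 0.946, -0.274, -0.048]
ft_force: [1.0, -0.5, 0.7]
grip_width: 0.006
```

```bash
python3 -c "
from h import *
n=20; goal([-183+n*.342,0,179+n*.94],-.349)
t=cam('top'); s=cam('side')
print(blobs(masks(s)['red']),blobs(masks(t)['red']),blobs(masks(t)['blue'])[1])
a=cv2.resize(t['pixels'][170:290,210:370],(800,600),interpolation=cv2.INTER_CUBIC); cv2.imwrite('pics/t3.png',a)
"
```

```text
t 6.325 station mm [-140.1   92.3  250.7] F [ 1.  -0.5  0.7] grip 0.01
shift [0.0923 0.0158 0.0621] turn [ 0.001 -0.001  0.001] q [ 0.02  0.1   1.88 -0.3   1.37  0.67]
[([219, 218, 47, 29, 678], [243.1, 233.8], [[216.8000030517578, 240.1999969482422], [220.10000610351562, 214.10000610351562], [268.0, 220.10000610351562], [264.70001220703125, 246.1999969482422]]), ([218, 206, 9, 6, 41], [222.6, 208.5], [[218.0, 206.0], [226.0, 206.0], [226.0, 211.0], [218.0, 211.0]])] [([460, 190, 20, 14, 93], [469.2, 196.6], [[458.5, 192.3000030517578], [460.70001220703125, 188.8000030517578], [479.79998779296875, 200.6999969482422], [477.6000061035156, 204.1999969482422]]), ([295, 189, 10, 14, 81], [299.5, 194.7], [[292.0, 194.0], [298.5, 187.5], [306.5, 195.5], [300.0, 202.0]])] ([326, 226, 39, 38, 752], [345.2, 245.2], [[324.6000061035156, 248.5], [339.8999938964844, 224.39999389648438], [365.1000061035156, 240.3000030517578], [349.79998779296875, 264.3999938964844]])
```

View pics/t3.png

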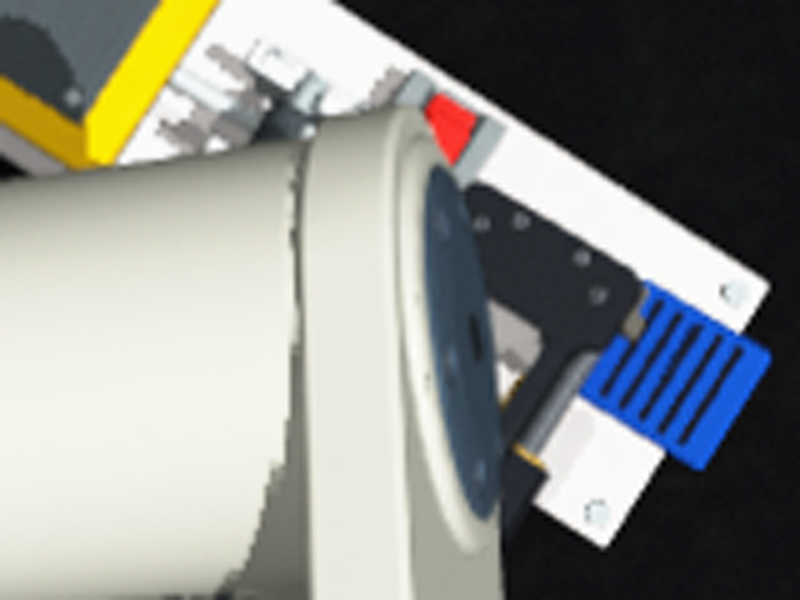

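The slide has stayed across: its far end shows beyond the lever at (450,125) and the pad is clear at (680,375). Next I'll move over the pad.

Call:
{"fn": "move_arm", "kwargs": {"deltas": [[[0.03,0.016,0,0,0,0,-1],[0.032,0,0,0,0,0,-1],[0.03,0,0,0,0,0,-1],[0,0,0.03,0,0,0,-1],[0,0,0.03,0,0,0,-1],[0,0,0,0,0,0,-1]]]}}

```text
time: 7.18
tcp_pos: [0.4754, -0.1804, 0.1985]
ee_rot: [0.167, 0.945, -0.275, -0.05]
ft_force: [0.1, 0.8, 1.0]
grip_width: 0.004
```

```bash
python3 -c "
from h import *
goal([-183,0,179],-.349)
s=cam('side'); b=cv2.resize(s['pixels'][150:300,160:320],(640,600),interpolation=cv2.INTER_CUBIC); cv2.imwrite('pics/s4.png',b)"
```

```text
t 7.175 station mm [-176.8    1.4  198.5] F [0.1 0.8 1. ] grip 0.0
shift [ 0.0015 -0.0009  0.0204] turn [0.001 0.003 0.   ] q [-0.13  0.26  1.81 -0.33  1.24  0.57]
```

View pics/s4.png

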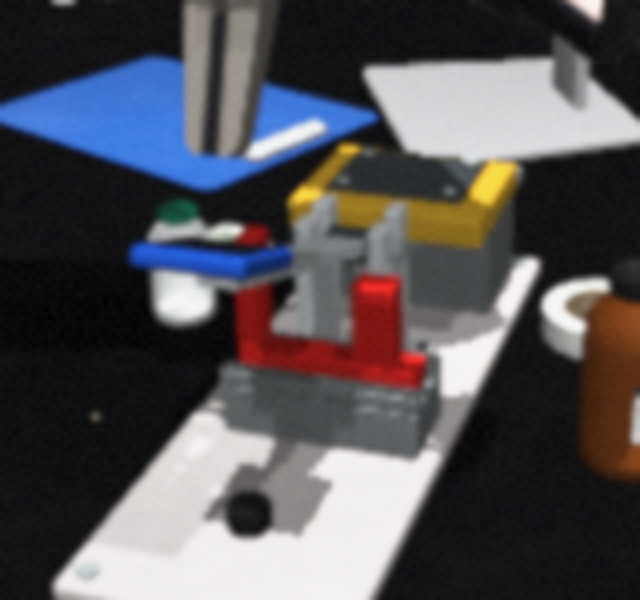

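```bash
python3 -c "
from h import *
s=cam('side'); print('tcp px',proj(s,[arm.read_state()['tcp_pos']]))
g=[[-183+e*28.2,f*28,179-e*10.3] for e in(-1,1) for f in(-1,1)]
for c in(s,cam('top')): print(proj(c,S2W(O,TH,g)).round(1).tolist(),blobs(masks(c)['blue']))
# pad outer corners by two views come next
"
```

```text
tcp px [[214.7902933  197.61730838]]
[[221.6, 213.3], [192.1, 209.6], [234.0, 210.8], [206.7, 207.5]] [([155, 163, 100, 36, 1499], [200.4, 180.1], [[153.39999389648438, 183.60000610351562], [160.89999389648438, 153.1999969482422], [254.8000030517578, 176.6999969482422], [247.1999969482422, 207.10000610351562]]), ([192, 210, 41, 10, 272], [211.9, 214.3], [[191.8000030517578, 218.3000030517578], [192.0, 209.89999389648438], [232.10000610351562, 211.0], [231.89999389648438, 219.39999389648438]])]
[[365.1, 240.5], [350.1, 264.5], [338.8, 224.8], [324.0, 248.1]] [([0, 143, 126, 150, 10846], [50.7, 217.1], [[-39.29999923706055, 217.6999969482422], [73.80000305175781, 139.0], [127.5999984741211, 216.39999389648438], [14.5, 295.0]]), ([340, 252, 8, 11, 43], [344.8, 257.4], [[340.0, 252.0], [347.0, 252.0], [347.0, 262.0], [340.0, 262.0]])]
```

The visible finger ends are about 9 px (roughly 18 mm) above the projected TCP. So I'll find contact by force, in small steps.

Call:
{"fn": "move_arm", "kwargs": {"deltas": [[[0.001,-0.001,0.008,0,0,0,-1],[0,0,0.006,0,0,0,-1],[0,0,0.004,0,0,0,-1],[0,0,0.003,0,0,0,-1],[0,0,0,0,0,0,-1]]]}}

```text
time: 7.95
tcp_pos: [0.4742, -0.1863, 0.1798]
ee_rot: [0.167, 0.946, -0.275, -0.049]
ft_force: [0.2, 0.6, 0.1]
grip_width: 0.009
```

```bash
python3 -c "
from h import *
goal([-183,0,179],-.349)
s=cam('side'); print(blobs(masks(s)['blue'])[1:])
b=cv2.resize(s['pixels'][150:300,160:320],(640,600),interpolation=cv2.INTER_CUBIC); cv2.imwrite('pics/s5.png',b)"
```

```text
t 7.95 station mm [-182.4   -0.8  179.8] F [0.2 0.6 0.1] grip 0.01
shift [-0.0008  0.0002  0.001 ] turn [0.001 0.    0.   ] q [-0.14  0.28  1.83 -0.34  1.2   0.58]
[([225, 171, 30, 22, 291], [237.7, 179.4], [[224.89999389648438, 192.0], [226.6999969482422, 170.60000610351562], [254.60000610351562, 172.89999389648438], [252.8000030517578, 194.3000030517578]]), ([192, 210, 41, 10, 270], [211.7, 214.3], [[191.8000030517578, 218.3000030517578], [192.0, 209.89999389648438], [232.10000610351562, 211.0], [231.89999389648438, 219.39999389648438]])]
```

View pics/s5.png

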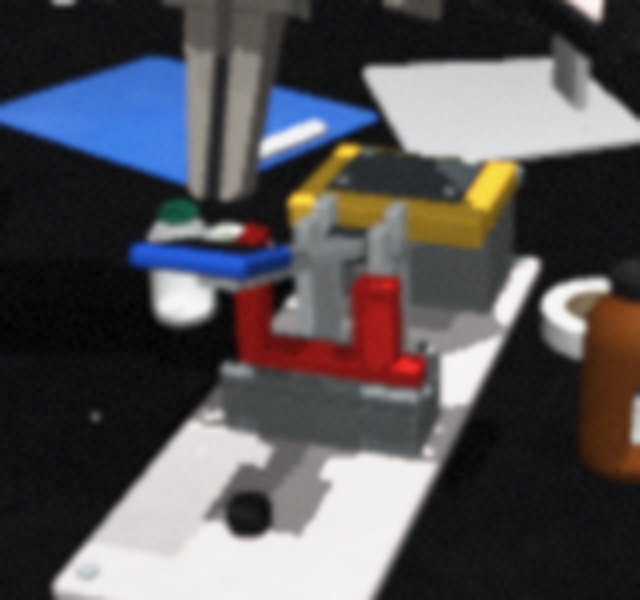

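No contact yet; the real fingertip is still about 18 mm above the pad, with the tip at (220,200) and the pad at (213,243). Continuing gently.

Call:
{"fn": "move_arm", "kwargs": {"deltas": [[[0,0,0.007,0,0,0,-1],[0,0,0.005,0,0,0,-1],[0,0,0.003,0,0,0,-1],[0,0,0.002,0,0,0,-1],[0,0,0,0,0,0,-1]]]}}

```text
time: 8.62
tcp_pos: [0.4712, -0.1912, 0.164]
ee_rot: [0.167, 0.946, -0.275, -0.049]
ft_force: [0.3, -0.1, -1.0]
grip_width: 0.005
```

```bash
python3 -c "
from h import *
goal([-183,0,179],-.349)
s=cam('side'); print(blobs(masks(s)['blue'])[1:])"
```

```text
t 8.625 station mm [-188.2   -0.9  164. ] F [ 0.3 -0.1 -1. ] grip 0.0
shift [-0.0009  0.0003 -0.0159] turn [0.001 0.    0.   ] q [-0.15  0.29  1.85 -0.35  1.17  0.58]
[([225, 171, 30, 22, 276], [238.3, 179.4], [[224.89999389648438, 191.8000030517578], [228.39999389648438, 170.60000610351562], [254.8000030517578, 175.0], [251.3000030517578, 196.1999969482422]]), ([192, 210, 41, 10, 272], [211.6, 214.3], [[191.8000030517578, 218.3000030517578], [192.0, 209.89999389648438], [232.10000610351562, 211.0], [231.89999389648438, 219.39999389648438]])]
```

Call:
{"fn": "move_arm", "kwargs": {"deltas": [[[0,0,0.002,0,0,0,-1],[0,0,0.002,0,0,0,-1],[0,0,0,0,0,0,-1]]]}}

```text
time: 9.05
tcp_pos: [0.4704, -0.1923, 0.1602]
ee_rot: [0.167, 0.946, -0.275, -0.049]
ft_force: [0.0, -0.7, -0.3]
grip_width: 0.004
```

Call:
{"fn": "move_arm", "kwargs": {"deltas": [[[0,0,0.004,0.02,0,0,-1],[0,-0.0002,0.006,0.03,0,0,-1],[0,-0.0003,0.008,0.04,0,0,-1],[0,0,0,0,0,0,-1]]]}}

```text
time: 9.55
tcp_pos: [0.468, -0.1972, 0.1434]
ee_rot: [0.124, 0.952, -0.278, -0.035]
ft_force: [0.4, 1.4, 5.2]
grip_width: 0.006
```

```bash
python3 -c "
from h import *
goal([-183,0,179],-.349)
s=cam('side'); print(blobs(masks(s)['blue'])[1:],blobs(masks(s)['yellow'],2))
b=cv2.resize(s['pixels'][150:300,160:320],(640,600),interpolation=cv2.INTER_CUBIC); cv2.imwrite('pics/s6.png',b)"
```

```text
t 9.55 station mm [-194.9   -1.4  143.4] F [0.4 1.4 5.2] grip 0.01
shift [-0.0014 -0.0024 -0.0375] turn [-0.09  -0.001 -0.001] q [-0.22  0.28  1.89 -0.28  1.07  0.49]
[([191, 220, 41, 12, 313], [210.7, 224.5], [[191.0, 220.0], [231.0, 220.0], [231.0, 231.0], [191.0, 231.0]]), ([226, 172, 29, 21, 253], [239.0, 180.0], [[220.1999969482422, 178.39999389648438], [248.89999389648438, 166.10000610351562], [254.89999389648438, 180.1999969482422], [226.1999969482422, 192.5]])] [([232, 185, 57, 25, 603], [261.7, 198.8], [[231.1999969482422, 203.39999389648438], [233.6999969482422, 183.1999969482422], [288.70001220703125, 190.10000610351562], [286.20001220703125, 210.3000030517578]]), ([195, 153, 16, 6, 37], [203.8, 154.9], [[194.6999969482422, 155.39999389648438], [195.60000610351562, 150.89999389648438], [210.8000030517578, 153.6999969482422], [210.0, 158.1999969482422]])]
```

View pics/s6.png

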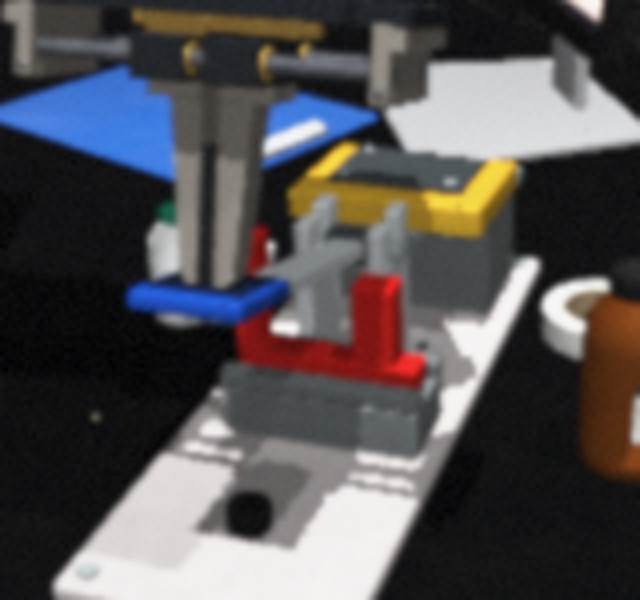

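The fingers press the pad at (210,290) with 5 N, the lever tips and the lid starts to lift. I'll continue along the arc.

Call:
{"fn": "move_arm", "kwargs": {"deltas": [[[0,-0.0003,0.008,0.04,0,0,-1],[0,-0.0004,0.01,0.05,0,0,-1],[0,-0.0004,0.01,0.05,0,0,-1],[0,-0.0004,0.01,0.05,0,0,-1],[0,-0.0004,0.01,0.05,0,0,-1],[0,-0.0004,0.01,0.05,0,0,-1],[0,-0.0003,0.008,0.04,0,0,-1],[0,0,0,0,0,0,-1]]]}}

```text
time: 10.6
tcp_pos: [0.4649, -0.2014, 0.0774]
ee_rot: [-0.034, 0.959, -0.28, 0.01]
ft_force: [1.0, -0.1, 2.7]
grip_width: 0.007
```

```bash
python3 -c "
from h import *
goal([-193,0,42],.35)
s=cam('side'); print(blobs(masks(s)['blue'])[1:])
b=cv2.resize(s['pixels'][150:300,160:320],(640,600),interpolation=cv2.INTER_CUBIC); cv2.imwrite('pics/s7.png',b)"
```

```text
t 10.6 station mm [-200.2   -1.    77.4] F [ 1.  -0.1  2.7] grip 0.01
shift [-0.001  -0.0047  0.0359] turn [ 0.28   0.    -0.001] q [-0.46  0.32  1.99  0.09  0.82  0.04]
[([217, 169, 38, 19, 370], [232.3, 177.0], [[216.6999969482422, 169.0], [252.1999969482422, 164.3000030517578], [254.60000610351562, 182.5], [219.1999969482422, 187.1999969482422]]), ([155, 172, 22, 11, 149], [165.8, 177.1], [[154.1999969482422, 174.3000030517578], [174.8000030517578, 170.89999389648438], [176.3000030517578, 179.8000030517578], [155.6999969482422, 183.1999969482422]])]
```

View pics/s7.png

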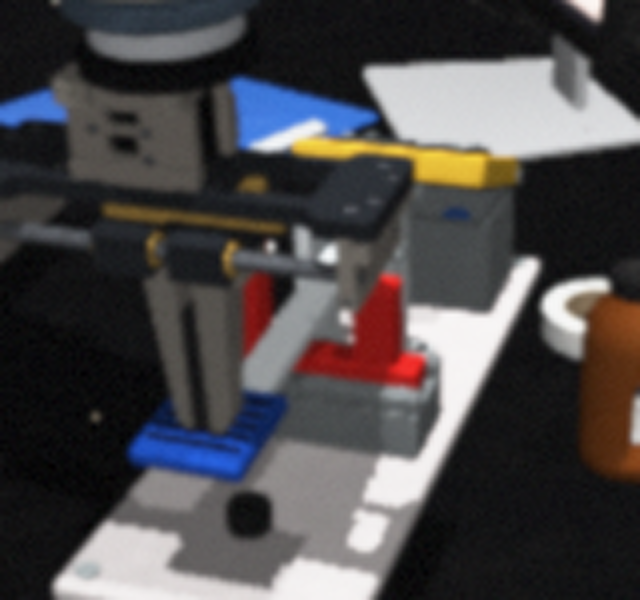

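The lid is up at (460,160), the pad is part-way down at (205,440), and nothing is being fouled. Continuing to the stop.

Call:
{"fn": "move_arm", "kwargs": {"deltas": [[[0,-0.0004,0.01,0.05,0,0,-1],[0,-0.0004,0.01,0.05,0,0,-1],[0,-0.0004,0.01,0.05,0,0,-1],[0,-0.0004,0.01,0.05,0,0,-1],[0,-0.0002,0.005,0.025,0,0,-1],[0,0,0,0,0,0,-1]]]}}

```text
time: 11.4
tcp_pos: [0.4696, -0.1935, 0.0333]
ee_rot: [-0.141, 0.95, -0.276, 0.04]
ft_force: [0.1, 1.3, 1.1]
grip_width: 0.007
```

```bash
python3 -c "
from h import *
goal([-193,0,42],.35)"
```

```text
t 11.4 station mm [-191.    -0.7   33.3] F [0.1 1.3 1.1] grip 0.01
shift [-0.0007 -0.0006 -0.0089] turn [0.055 0.001 0.   ] q [-0.61  0.42  2.03  0.43  0.76 -0.37]
```

Call:
{"fn": "move_arm", "kwargs": {"deltas": [[[0,0,0.005,0.025,0,0,-1],[0,0,0.003,0.015,0,0,-1],[0,0,0.001,0.005,0,0,-1],[0,0,0,0,0,0,-1]]]}}

```text
time: 11.9
tcp_pos: [0.4713, -0.1911, 0.0251]
ee_rot: [-0.162, 0.946, -0.275, 0.047]
ft_force: [1.3, 1.3, 3.8]
grip_width: -0.001
```

```bash
python3 -c "
from h import *
goal([-193,0,42],.35)
for n,(r,k) in dict(side=((140,290),(150,310))).items():
    s=cam(n); b=cv2.resize(s['pixels'][r[0]:r[1],k[0]:k[1]],(640,600),interpolation=cv2.INTER_CUBIC); cv2.imwrite('pics/s8.png',b)"
```

```text
t 11.9 station mm [-188.    -0.9   25.1] F [1.3 1.3 3.8] grip -0.0
shift [-0.0009 -0.0009 -0.0176] turn [0.01 0.   0.  ] q [-0.64  0.44  2.04  0.5   0.76 -0.46]
```

View pics/s8.png

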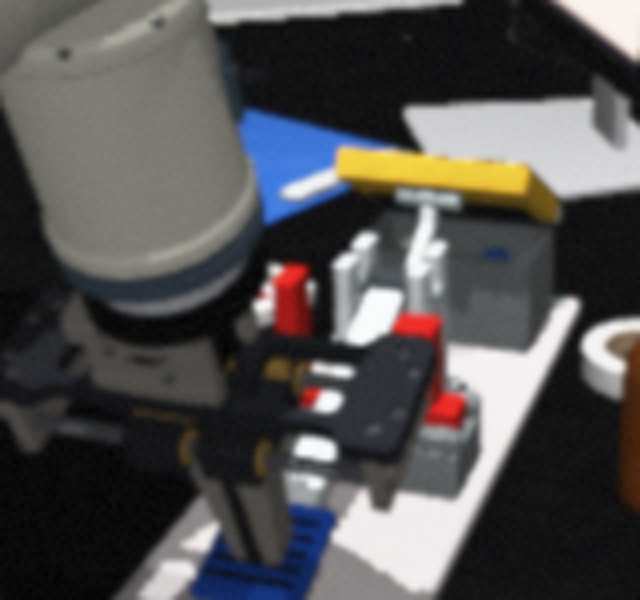

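The lid is well open at (450,180), with the nose under its lip and the pad down at (265,560). I'll press on to meet the stop.

Call:
{"fn": "move_arm", "kwargs": {"deltas": [[[0,0,0.0015,0.006,0,0,-1],[0,0,0,0,0,0,-1],[0,0,0,0,0,0,-1]]]}}

```text
time: 12.32
tcp_pos: [0.4715, -0.1908, 0.0236]
ee_rot: [-0.165, 0.946, -0.275, 0.048]
ft_force: [1.6, 1.1, 5.0]
grip_width: 0.006
```

Call:
{"fn": "move_arm", "kwargs": {"deltas": [[[0,0,0.0015,0,0,0,-1],[0,0,0,0,0,0,-1],[0,0,0,0,0,0,-1]]]}}

```text
time: 12.7
tcp_pos: [0.4717, -0.1906, 0.0225]
ee_rot: [-0.165, 0.946, -0.275, 0.048]
ft_force: [-1.0, -0.1, 10.0]
grip_width: 0.008
```

```bash
python3 -c "
from h import *
goal([-193,0,42],.35)
t=cam('top'); s=cam('side')
a=cv2.resize(t['pixels'][110:290,150:390],(800,600),interpolation=cv2.INTER_CUBIC); cv2.imwrite('pics/t9.png',a)
m=masks(s); print(blobs(m['red']),blobs(m['yellow'],1))"
```

```text
t 12.7 station mm [-187.4   -1.1   22.5] F [-1.  -0.1 10. ] grip 0.01
shift [-0.0011 -0.0014 -0.0203] turn [ 0.004 -0.     0.001] q [-0.64  0.45  2.04  0.52  0.75 -0.47]
[([218, 206, 9, 19, 143], [222.5, 215.4], [[218.0, 206.0], [226.0, 206.0], [226.0, 224.0], [218.0, 224.0]]), ([248, 218, 12, 13, 85], [254.3, 222.4], [[247.1999969482422, 228.5], [248.5, 217.6999969482422], [260.3999938964844, 219.1999969482422], [259.0, 230.0]]), ([257, 235, 9, 12, 74], [260.7, 241.4], [[257.0, 235.0], [265.0, 235.0], [265.0, 246.0], [257.0, 246.0]])] [([235, 177, 55, 18, 467], [261.5, 183.6], [[233.60000610351562, 184.89999389648438], [235.60000610351562, 173.3000030517578], [290.29998779296875, 182.8000030517578], [288.20001220703125, 194.39999389648438]])]
```

View pics/t9.png

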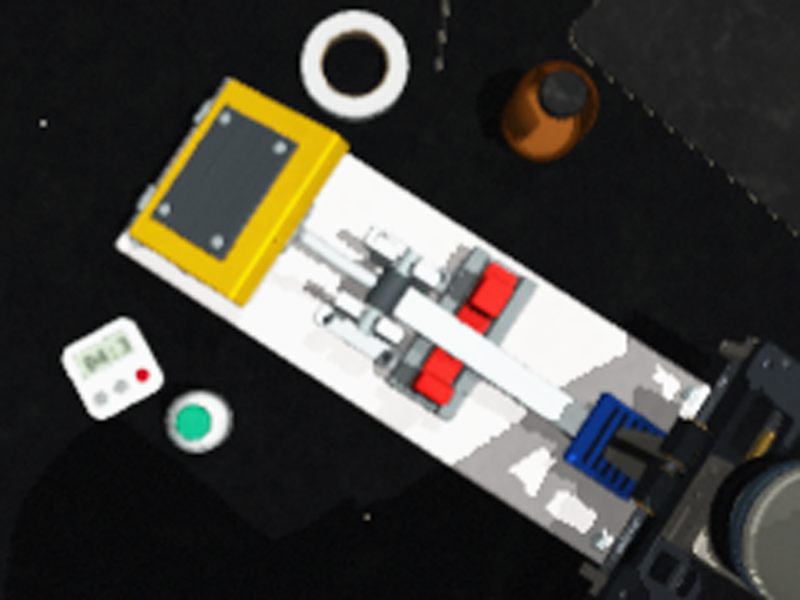

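The top view shows the lid raised at (240,190), the pin in its cheeks at (390,290), and the slide across. The bottles, timer and tape are undisturbed. Handing in.

```bash
python3 -c "
from rig import arm
print(arm.sign_off())"
```

```text
the job is handed in; nothing more can be done
None
```

I opened the well and handed the job in at about 12.7 s, with the fingers still holding the pad down and the lid up.

- **Slide:** I pushed the red slide to station -y until it would go no further. The force jumped from about 4 N to about 29 N with no more travel. It was still across in the later pictures.
- **Lever:** I pressed the pad along its arc about the pin. The force was about 5 N at first, dropped to 1–3 N on the way, then rose from 5 to 10 N over the last 1.1 mm. I take that rise as the rubber stop. The estimated pad height is about 40 mm, against 42 mm expected at the stop.
- **Last pictures:** the lid is clearly raised, the pin is in its slots, and the bottles, timer and tape look where they were. I judged the lid by eye and did not measure its angle.
- **One disagreement:** the shut fingertips appeared about 18 mm short of the reported TCP. I found contact with the pad by force and picture instead, and allowed for the offset in the pressing arc.

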